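# Free the seized clamp handle and snug the brass block

## Task

The T-handle of the small rack clamp has seized: break it loose with a short firm twist clockwise (seen from above), then keep turning it until its rubber-faced jaw has pushed the brass block up against the back stop and pinches it there snugly but gently, and let go. Work by the handle only, without touching block, jaw or stop; do not overtighten, and leave the things lying around the clamp where they are.

Things in the scene. Friction and masses are not known exactly. Their poses are not given: they have to be found in the camera images.
- clamp: Rack clamp bolted to the bench: grey base plate 280 x 90 x 12 mm with a green gearbox (70 x 66 mm, top 62 mm above the bench) at its -x end. Origin: centre of the plate's underside, on the bench; +x points along the clamp from the gearbox to the back stop (the way the jaw closes), z up. It does not move; its place and yaw vary.
- handle (a joint): Angle of the T-handle, rad: 0 at the start (bar square across the clamp), grows clockwise from above, stops at 2.5. 1 rad closes the jaw 12 mm. Seized for the first 0.35 rad: gives in jerks at 0.3 to 0.6 N m (7 to 14 N at the bar's end). Then about 0.08 N m of friction, plus 0.012 N m per newton on the jaw; it stays where left. 1.0 to 2.1 rad are needed in all; where it comes tight must be felt.
- handle_hub (a point): Point on the upright turning axis of the T-handle at the mid-height of its bar, 100 mm above the bench, 100 mm from the clamp's origin along the clamp's -x. The black bar is 110 mm long, 12 mm wide and 12 mm high, centred here; the hub is 34 mm across and stands 4 mm above the bar's top.
- handle_end (a point): Point in the bar of the T-handle 42 mm from its axis, near the end that lies on the clamp's +y side at the start (the end that first swings towards the jaw). A good place to pinch or push; the other end is alike. The bar's underside is 32 mm above the gearbox.
- jaw: Green jaw 14 x 60 x 44 mm, with a black rubber pad 54 mm wide in front, driven by the handle. Origin: middle of the lower edge of the green front face; x as the clamp's. The pad's face stands 8 to 12 mm ahead of it (how far is not known) and yields 1 mm per 10 N, so a tight jaw gains 10 to 13 N per 0.1 rad of handle. 5 to 20 N on the block is snug, over 25 N too much.
- brass_block: Brass-coloured dapping block, a 50 mm cube with round hollows, about 0.35 kg, loose on the base plate between jaw and stop, square to them within 3 degrees. Origin: centre of its underside. It starts 3 to 8 mm short of the stop and must first be pushed there by the jaw (1 to 4 N on the jaw).
- back_stop: Green angle stop bolted to the base plate: plate 14 x 60 mm, 44 mm high. Origin: middle of the lower edge of the face that looks to the jaw; x as the clamp's. It does not move.
- wax_cake: Yellow round cake of wax, 45 mm across, 17 mm high, bystander. Origin: centre of its underside.
- jar_lid: Red jar lid, 51 mm across, 14 mm high, bystander. Origin: centre of its underside.
- steel_block: Grey steel block 48 x 62 x 38 mm, bystander behind the clamp. Origin: centre of its underside.
There are look-alikes about, which are no part of the job. Of the things that look like the brass_block, the smallest one is meant.

How it is judged:
By the outcome, as a careful person would: the job done as asked, in the order asked, and still so for the second after the job is handed in, with the robot touching nothing.
It also fails if it takes over 64 s, if anything falls off the work surface, if the arm or the gripper's body presses on something with over 40 N, if the wrist force passes 120 N, or if a joint passes its speed limit or range.

## Robot

A 6-joint arm with a two-finger parallel gripper is mounted at the origin on a cart in front of the work surface, level with it; the furniture and walls round the work are solid. World frame = base frame: x ahead of the robot, y to its left, z up, the work surface at z = 0. Lengths are in m, angles in degrees, forces in N, time in s.
With the tool pointing down it reaches from about 0.25 to 0.725 m from the base axis. Payload 9.7 kg.
Tool frame: the origin (TCP) lies between the finger pads; the fingertips stand 11 mm ahead of it and the grasp point (between the pads) lies 8 mm behind it; z points along the fingers, x is the direction in which the jaws open and shut, and the axes are right-handed (so a half turn about z gives the same grasp; the last joint's range is limited). The gripper opens to 85 mm and grips with 20 to 120 N. Pads are 22 mm wide; open, the fingers measure 114 mm over their backs; the gripper's body (76 mm by 85 mm) begins 54 mm behind the grasp point. The pads swing forward as they close: fully open they stand 13 mm farther back than shut.
Start: joints at [66.177, 4.979, 10.078, 95.1, 0, 90], TCP at [0.222, 0.503, 0.215] pointing down, gripper open.
Joint ranges: [-179.16, 179.16], [-48.56, 103.87], [-65.8, 70.77], [-126.05, 130.52], [-82.76, 87.17], [-180, 180]. Speed limits (degrees/s): [127.2, 127.2, 147.25, 180, 180, 180].

## Interface

Orientations are given as [roll, pitch, yaw] about the fixed x, y, z axes, in that order (R = Rz(yaw) Ry(pitch) Rx(roll)).
In Python, from workcell import get_obs, camera, job_done gives the robot as it stands.
- The arm moves only by the tool arm_command, never from a script. Its argument "increments" is a list of rows, each a list of 2 entries, a list of its own where there are three numbers: the shift along the tool's x, y, z in units of 25 mm (1.0 is 25 mm), then the turn about the tool's z in units of 6 degrees (1.0 is 6 degrees). In form: [[[dx, dy, dz], roll], ...]. A call has 1 to 5 rows; each row is the pose to reach, as a shift and turn from the pose measured when the call began, along the tool's axes at that moment; what a row does not reach only later rows make up. A row lasts 1/10 s, in which the tool goes at most 50 mm and 8.59 degrees, less where a joint would pass 70% of its speed; a pose out of reach is approached as far as the arm can. A call with a gripper value outside its range is refused whole. "claw" is the closure, from -1 (fully open) to 1 (shut), so that 0 is half open, set as the call begins (left out, the last holds). The fingers move at their own pace and stop on an object; "force" is the grip in N (left out, the last holds). Time passes only in rows, so rows that repeat a pose let the fingers close. It gives the time, the measured TCP pose, the force and the opening at its end, in the units of the state.
- get_obs(): the state, without advancing time (a new reading comes with each control period).
- camera(name): name is "scene" or "side" or "wrist"; returns a dict with "frame" (480x640x3 uint8, red, green, blue), "range_z" (480x640 float32, m along the optical axis (not along the pixel's ray), 0 where there is no reading), "K" (3x3 intrinsics, pixels), "R" (3x3) and "t" (3): a world point X has camera coordinates R X + t; the wrist camera has in their place "hand_eye" (4x4, takes a point from camera to tool coordinates, whose origin is the TCP and whose axes are the tool frame's). Camera axes: x right, y down, z forward; pixel columns grow to the right and rows downward; lengths in m; the calibration is good to about 2 mm. A picture is of the moment at which its call begins: read the wrist's pose just before it.
- job_done(): hands the job in, once; it reports no verdict.
The state is a dict: "time": time; "q": joint angles; "qd": joint speeds; "joint_efforts": joint torques, N m; "ee_pos": TCP position; "tcp_rot": TCP orientation; "wrist_force": force on the tool from outside, world axes, zero at the start; "torque": the same for the moment, N m; "opening": finger opening in m.
Only numpy, scipy, OpenCV 4.12 (cv2) and the standard library are available. Lean on these libraries where they do the work, as an engineer would, in place of code of your own. Each camera call takes 0.05 s, during which the arm holds its last target.

## Working session

There is one attempt and no reset: what is moved stays moved. The work goes in short steps, Python scripts to look and compute and a tool call to move; the robot and the scene stay as the last step left them, time stands still between calls to the robot, and variables do not carry over. Pictures are saved under pics/ and viewed, and the job is handed in when it is done.

Besides the shell and the picture viewer there is one more tool, called after ">>>" as name([rows], argument=value, ...), one row to a line, values as JSON. arm_command: Moves the arm, as the interface text tells. Its arguments: {"type":"object","properties":{"increments":{"type":"array"},"claw":{"type":"number"},"force":{"type":"number"}},"required":["increments"]}

```bash
mkdir -p pics; ls
python3 - <<'E'
from workcell import get_obs, camera
import cv2,numpy as np
print(get_obs())
for n in("scene","side"):
    c=camera(n); cv2.imwrite(f"pics/{n}0.png",c["frame"][:,:,::-1]); np.savez(f"{n}0.npz",**c); print(n,c["K"],c["R"],c["t"])
E
```

```text
pics
{'time': 0.0, 'q': array([6.61775446e+01, 5.01092318e+00, 1.00332233e+01, 9.51000444e+01,
       1.70363700e-04, 9.00005677e+01]), 'qd': array([-0.000952  , -0.05604908,  0.07859112,  0.07096135,  0.01454658,
        0.0965495 ]), 'joint_efforts': array([-2.00036018e-03, -5.20387530e+01,  4.64803183e+01,  1.61991088e-02,
        1.48387363e-05,  1.43624845e-05]), 'ee_pos': array([0.22204018, 0.50290081, 0.21437377]), 'tcp_rot': array([-1.79999830e+02,  7.77442627e-02,  6.61769770e+01]), 'wrist_force': array([-0.11199507, -0.38682285,  0.27518285]), 'torque': array([-0.01583982,  0.01738917,  0.0037565 ]), 'opening': 0.08538058527800474}
scene [[586.50287716   0.         322.30266831]
 [  0.         586.50287716 245.02759289]
 [  0.           0.           1.        ]] [[ 0.67374318 -0.73890149  0.00973251]
 [-0.5719072  -0.52972491 -0.62634948]
 [ 0.46796611  0.4164326  -0.77948163]] [-0.4490915   0.35797908  0.98567631]
side [[524.53044492   0.         313.90864567]
 [  0.         524.53044492 252.6120952 ]
 [  0.           0.           1.        ]] [[-0.98256456 -0.18505235 -0.01795867]
 [-0.08304585  0.52325221 -0.84812176]
 [ 0.16634384 -0.83184299 -0.52949691]] [0.60065641 0.14881419 0.97616406]
```

View pics/scene0.png

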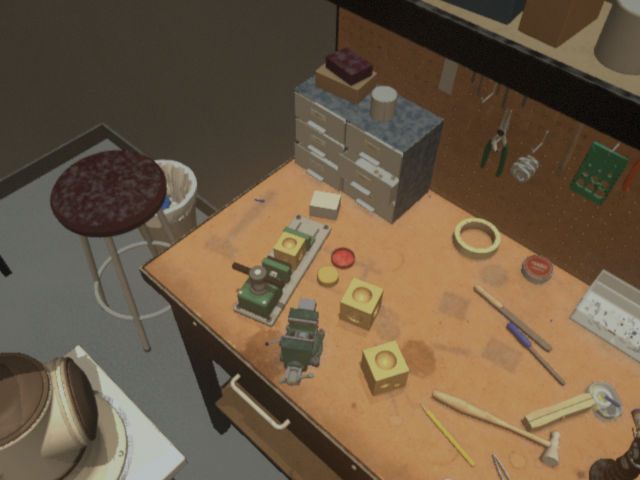

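View pics/side0.png

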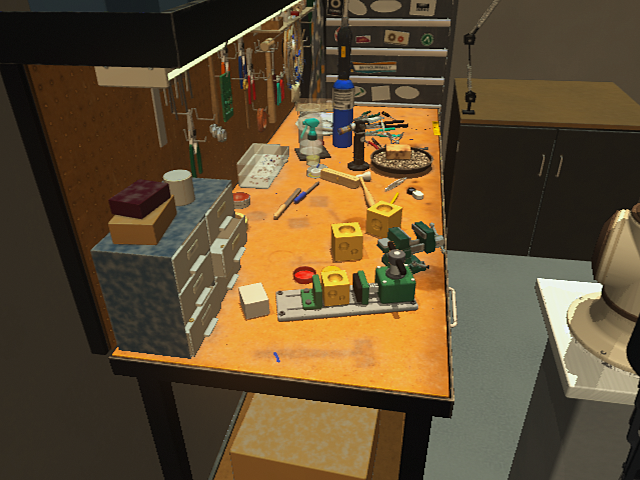

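The scene view shows the clamp around (285,270), with its hub at (258,272) and the brass cube at (290,247). The other two cubes are larger look-alikes. Next I'll localise the clamp from depth.

```bash
cat > h.py <<'E'
import numpy as np,cv2
def cloud(c):
    K=c["K"];z=c["range_z"];v,u=np.mgrid[:480,:640]
    P=np.stack([(u-K[0,2])/K[0,0]*z,(v-K[1,2])/K[1,1]*z,z],-1)
    return (P-c["t"])@c["R"]
def proj(c,X):
    p=np.atleast_2d(X)@c["R"].T+c["t"];p=p@c["K"].T;return p[:,:2]/p[:,2:]
E
python3 - <<'E'
from h import *
for n,pts in (("scene",[(258,270),(238,266),(272,279),(290,243),(276,270),(311,237),(328,220),(238,312),(278,318),(302,218),(343,257),(328,275),(324,200),(230,300)]),("side",[(397,257),(335,272),(361,284),(308,297),(280,318),(415,305),(255,295),(303,272)])):
    c=dict(np.load(n+"0.npz"));W=cloud(c)
    for u,v in pts: print(n,(u,v),W[v,u].round(4))
    im=c["frame"][:,:,::-1]
    x0,y0=(200,170) if n=="scene" else (230,210)
    cv2.imwrite(f"pics/{n}_crop.png",cv2.resize(im[y0:y0+150,x0:x0+220 if n=="side" else x0+200],None,fx=3.6,fy=3.6,interpolation=cv2.INTER_CUBIC))
E
```

```text
scene (258, 270) [ 0.4518 -0.0316  0.1111]
scene (238, 266) [0.4357 0.007  0.1044]
scene (272, 279) [ 0.4564 -0.0639  0.1082]
scene (290, 243) [0.5738 0.0069 0.0485]
scene (276, 270) [ 0.5048 -0.0213  0.0487]
scene (311, 237) [0.631  0.0008 0.0223]
scene (328, 220) [0.7061 0.0187 0.0011]
scene (238, 312) [ 0.4006 -0.0169  0.0087]
scene (278, 318) [ 0.4488 -0.0796 -0.0021]
scene (302, 218) [0.6642 0.0594 0.0114]
scene (343, 257) [ 0.6498 -0.0753  0.001 ]
scene (328, 275) [ 0.5829 -0.0919  0.0187]
scene (324, 200) [0.7178 0.0421 0.0407]
scene (230, 300) [ 0.4123  0.0212 -0.0006]
side (397, 257) [ 0.4502 -0.0182  0.1102]
side (335, 272) [ 0.5705 -0.0181  0.0626]
side (361, 284) [0.5149 0.0103 0.0593]
side (308, 297) [0.6194 0.0191 0.0216]
side (280, 318) [0.6628 0.0798 0.0107]
side (415, 305) [ 0.4076 -0.0026  0.0114]
side (255, 295) [0.7191 0.051  0.0381]
side (303, 272) [ 0.653  -0.0917  0.0044]
```

View pics/scene_crop.png

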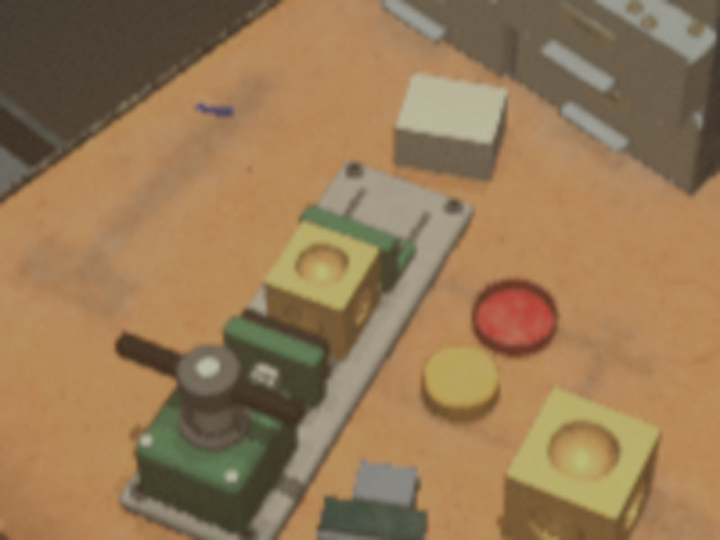

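View pics/side_crop.png

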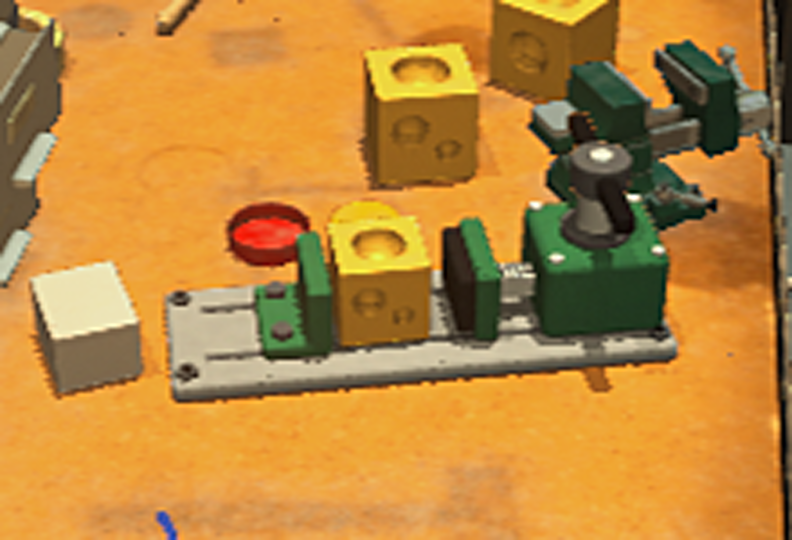

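```bash
cat >> h.py <<'E'
def ray(c,u,v,z):
    d=c["R"].T@np.linalg.solve(c["K"],[u,v,1.]);o=-c["R"].T@c["t"];return o+d*(z-o[2])/d[2]
E
python3 - <<'E'
from h import *
cs=dict(np.load("scene0.npz"));cd=dict(np.load("side0.npz"))
f=lambda x,y:(200+x/3.6,170+y/3.6)
g=lambda x,y:(230+x/3.6,210+y/3.6)
for p in [(348,163),(474,208),(122,495)]: print("sc",ray(cs,*f(*p),.012).round(4))
for p in [(168,293),(172,390),(676,350)]: print("sd",ray(cd,*g(*p),.012).round(4))
print("hubtop",ray(cs,*f(208,366),.110).round(4),ray(cd,*g(601,155),.110).round(4))
for c in(cs,cd):
    W=cloud(c).reshape(-1,3)
    r=np.hypot(W[:,0]-.4515,W[:,1]+.025)
    m=(r<.07)&(W[:,2]>.103)&(W[:,2]<.125); X=W[m]; print(m.sum(),X.mean(0),np.percentile(X[:,2],[5,50,95]))
    m=(r<.07)&(W[:,2]>.093)&(W[:,2]<.108); X=W[m]; _,s,v=np.linalg.svd(X[:,:2]-X[:,:2].mean(0)); print(m.sum(),X.mean(0),np.degrees(np.arctan2(v[0,1],v[0,0])))
E
```

```text
sc [0.6615 0.0734 0.012 ]
sc [ 0.6875 -0.0087  0.012 ]
sc [ 0.401 -0.005  0.012]
sd [ 0.69  -0.002  0.012]
sd [0.6664 0.083  0.012 ]
sd [0.4021 0.0044 0.012 ]
hubtop [ 0.4493 -0.0334  0.11  ] [ 0.4511 -0.0329  0.11  ]
436 [ 0.44681328 -0.0364251   0.10789468] [0.10368555 0.10779196 0.11204376]
352 [ 0.44532657 -0.03918858  0.10351451] -72.78539016561955
296 [ 0.45239828 -0.02630485  0.10825543] [0.1044232  0.10798123 0.11200652]
226 [ 0.4522195  -0.01979469  0.10368595] 107.62570395490845
```

>>> arm_command([
  [[-1.3,1.4,0],0],
  [[-2.6,2.8,0],0],
  [[-3.9,4.2,0],0],
  [[-5.2,5.7,0],0],
  [[-6.6,7.1,0],0],
], claw=-0.2, force=30)

```text
time: 0.6
ee_pos: [0.3181, 0.2786, 0.2143]
tcp_rot: [180.0, 0.1, 66.2]
wrist_force: [0.5, 0.5, -0.0]
opening: 0.0512
```

Run:
```python
from workcell import get_obs
o=get_obs();print(o)
```

```text
{'time': 0.6, 'q': array([ 4.12333215e+01, -1.22234830e+01, -6.32652971e+00,  9.59708900e+01,
       -3.56400902e-02,  6.50224660e+01]), 'qd': array([-60.54600119, -26.04746825, -21.83464274,   3.99622749,
        -0.30538975, -60.00679394]), 'joint_efforts': array([ 10.43545067, -30.56760907,  47.54159331,   0.394063  ,
         0.17190951,   1.82472702]), 'ee_pos': array([0.31810132, 0.27855447, 0.21428672]), 'tcp_rot': array([1.79998914e+02, 8.20711785e-02, 6.62108777e+01]), 'wrist_force': array([ 0.49627949,  0.46246945, -0.01309974]), 'torque': array([-0.02221159, -0.05354289,  0.01217194]), 'opening': 0.051190358041426944}
```

>>> arm_command([
  [[-1.3,1.45,0],-1],
  [[-2.6,2.9,0],-2],
  [[-3.9,4.3,0],-3],
  [[-5.2,5.75,0],-4],
  [[-6.5,7.2,0],-5],
])

```text
time: 1.1
ee_pos: [0.4163, 0.0581, 0.2145]
tcp_rot: [-180.0, 0.1, 96.3]
wrist_force: [1.2, 2.1, 0.7]
opening: 0.0514
```

```bash
cat >> h.py <<'E'
def togo(o,target,yaw):
    from scipy.spatial.transform import Rotation as Ro
    R=Ro.from_euler('xyz',o["tcp_rot"],degrees=True).as_matrix()
    d=R.T@(np.array(target)-o["ee_pos"])/.025
    r=-((yaw-o["tcp_rot"][2]+180)%360-180)/6
    return d.round(3),round(r,2)
E
python3 - <<'E'
from workcell import get_obs
from h import *
o=get_obs();print(o["time"],o["ee_pos"],o["tcp_rot"],o["q"],togo(o,[.438,.007,.215],197))
E
```

```text
1.1 [0.41632628 0.05812075 0.21446276] [-1.79971510e+02  6.79382369e-02  9.62592066e+01] [ 7.99538624e+00 -1.25957332e+01 -6.61347177e+00  9.60127968e+01
 -6.70438662e-02  1.73621439e+00] (array([-2.127,  0.639, -0.019]), np.float64(-16.79))
```

>>> arm_command([
  [[-0.7,0.2,0],-1.4],
  [[-1.4,0.4,0],-2.8],
  [[-2.1,0.6,0],-4.2],
  [[-2.1,0.6,0],-5.6],
  [[-2.1,0.6,0],-7.0],
])

```text
time: 1.6
ee_pos: [0.4369, 0.007, 0.2141]
tcp_rot: [-179.9, -0.0, 138.5]
wrist_force: [-1.0, -0.1, 0.4]
opening: 0.0513
```

>>> arm_command([
  [[0,0,0],-1.4],
  [[0,0,0],-2.8],
  [[0,0,0],-4.2],
  [[0,0,0],-5.6],
  [[0,0,0],-7.0],
])

```text
time: 2.1
ee_pos: [0.4368, 0.007, 0.2138]
tcp_rot: [-179.9, -0.1, -179.1]
wrist_force: [-0.4, 0.8, -0.0]
opening: 0.0514
```

>>> arm_command([
  [[0,0,0],-1.4],
  [[0,0,0],-2.7],
  [[0,0,0],-2.7],
  [[0,0,0],-2.7],
])

```text
time: 2.5
ee_pos: [0.4367, 0.007, 0.2136]
tcp_rot: [-180.0, -0.1, -163.2]
wrist_force: [-0.2, 0.6, 0.7]
opening: 0.0511
```

```bash
cat > w.py <<'E'
from workcell import get_obs,camera
from h import *
from scipy.spatial.transform import Rotation as Ro
def wrist(name):
    o=get_obs();c=camera("wrist");H=c["hand_eye"]
    T=np.eye(4);T[:3,:3]=Ro.from_euler('xyz',o["tcp_rot"],degrees=True).as_matrix();T[:3,3]=o["ee_pos"]
    M=np.linalg.inv(T@H);c["R"]=M[:3,:3];c["t"]=M[:3,3]
    cv2.imwrite(f"pics/{name}.png",c["frame"][:,:,::-1]);np.savez(name+".npz",**c);return o,c
E
python3 - <<'E'
from w import *
o,c=wrist("w1");print(o,c["hand_eye"],c["K"])
E
```

```text
{'time': 2.5, 'q': array([ 9.58073340e-01, -1.03116831e+01, -4.79559165e+00,  9.56416375e+01,
       -6.70619522e-02, -1.05877119e+02]), 'qd': array([ 0.08875465, -0.0129745 ,  0.11790916,  0.0271705 , -0.10405234,
        0.16111635]), 'joint_efforts': array([ 1.50921528e-04, -3.50238919e+01,  4.63862157e+01,  2.58400122e-02,
       -3.83412262e-03, -3.20123881e-01]), 'ee_pos': array([0.43669701, 0.00695034, 0.21361869]), 'tcp_rot': array([-1.79969843e+02, -1.39102940e-01, -1.63164771e+02]), 'wrist_force': array([-0.18277666,  0.58920774,  0.72951641]), 'torque': array([-0.00505902,  0.01733592,  0.01506926]), 'opening': 0.05113696883977512} [[ 9.99999057e-01  1.53972753e-04  1.36430886e-03  7.71996683e-04]
 [-5.51773684e-04  9.54983964e-01  2.96656912e-01 -7.52866799e-02]
 [-1.25721600e-03 -2.96657386e-01  9.54983149e-01 -1.59884440e-01]
 [ 0.00000000e+00  0.00000000e+00  0.00000000e+00  1.00000000e+00]] [[429.9349929    0.         318.73839828]
 [  0.         429.9349929  233.81376875]
 [  0.           0.           1.        ]]
```

View pics/w1.png

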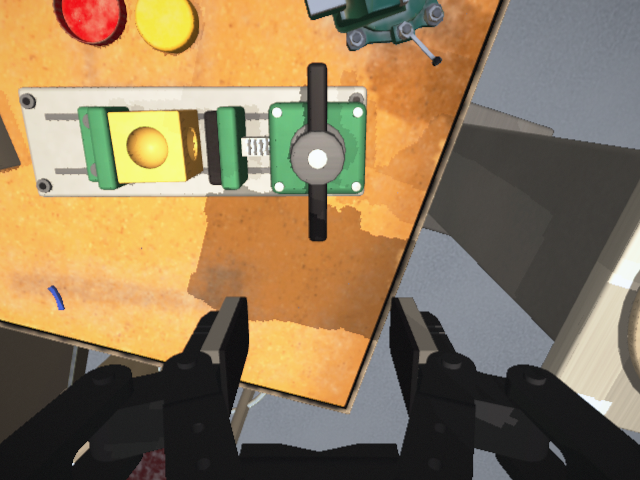

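The wrist view is clear: the hub is at (317,159), the bar runs from (317,64) to (318,240), and the pad face is at about x=207 with the block face at about x=200.

Run:
```python
from h import *
c=dict(np.load("w1.npz"))
h=ray(c,317.5,158.5,.110);print("hub",h)
a=ray(c,317.5,64,.106);b=ray(c,318,241,.106);print(a,b,np.linalg.norm(a-b),(a+b)/2,np.degrees(np.arctan2(*(b-a)[1::-1])))
for p in [(20,87),(366,90),(366,195),(36,195)]: print(ray(c,*p,.012))
W=cloud(c)
for p in [(317,158),(317,220),(317,80),(231,150),(150,120),(300,110)]: print(p,W[p[1],p[0]])
```

```text
hub [ 0.44811858 -0.03293563  0.11      ]
[ 0.46372635 -0.08458557  0.106     ] [0.43212985 0.0188171  0.106     ] 0.10812238725631491 [ 0.4479281  -0.03288424  0.106     ] 106.99145320894475
[ 0.68686308 -0.00649007  0.012     ]
[ 0.42306549 -0.08413272  0.012     ]
[ 0.39564477 -0.00327128  0.012     ]
[0.66562859 0.07835302 0.012     ]
(317, 158) [ 0.4485601  -0.03334612  0.11172461]
(317, 220) [0.43692581 0.00519602 0.10661396]
(317, 80) [ 0.46145523 -0.07605916  0.1075452 ]
(231, 150) [ 0.50791377 -0.01423429  0.05767084]
(150, 120) [ 0.56648584 -0.01863421  0.0614299 ]
(300, 110) [ 0.46762631 -0.0556838   0.06330986]
```

>>> arm_command([
  [[0,0,1.2],0],
  [[0,0,2.4],0],
  [[0,0,3.6],0],
  [[0,0,4.8],0],
  [[0,0,4.8],0],
])

```text
time: 3.05
ee_pos: [0.4342, 0.0068, 0.0901]
tcp_rot: [179.9, -0.5, -163.3]
wrist_force: [0.9, 0.1, 0.2]
opening: 0.0512
```

```bash
cat > s.py <<'E'
from w import *
hub=np.array([.4485,-.033,.1])
def st():
    o=get_obs();p=o["ee_pos"]-hub;r=np.hypot(p[0],p[1]);a=np.degrees(np.arctan2(p[1],p[0]))
    F=o["wrist_force"];u=np.array([p[0],p[1]])/r;t=np.array([u[1],-u[0]])  # clockwise tangent
    print("t%.2f r=%.4f th_pos=%.2f th_yaw=%.2f z=%.4f | F cw=%.2f rad=%.2f z=%.2f Mz=%.3f hubcw=%.3f open=%.4f"%(o["time"],r,107-a,(197-o["tcp_rot"][2]+180)%360-180,o["ee_pos"][2],F[:2]@t,F[:2]@u,F[2],o["torque"][2],-(F[:2]@t)*r+o["torque"][2],o["opening"]),"tq",o["torque"].round(3),"rot",o["tcp_rot"].round(2))
    return o
if __name__=="__main__":st()
E
python3 - <<'E'
from s import *
st(); wrist("w2")
E
```

```text
t3.05 r=0.0423 th_pos=-2.75 th_yaw=0.29 z=0.0901 | F cw=0.88 rad=-0.17 z=0.21 Mz=0.022 hubcw=-0.015 open=0.0512 tq [0.026 0.011 0.022] rot [ 179.94   -0.46 -163.29]
```

View pics/w2.png

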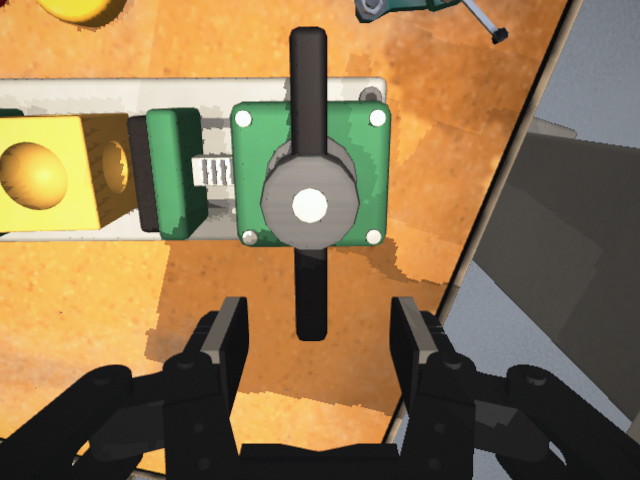

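The bar sits between the fingers, at (311,290), about 2 mm off centre. I'll let the arm settle and re-measure.

Run:
```python
from s import *
o=st()
c=dict(np.load("w2.npz"))
print(ray(c,309.5,204.5,.110),ray(c,308.5,27,.106),ray(c,312,341,.106))
o=get_obs();print(togo(o,[.4362,.0072,.0925],196.9))
```

```text
t3.10 r=0.0419 th_pos=-1.40 th_yaw=0.26 z=0.0926 | F cw=0.44 rad=0.53 z=1.40 Mz=0.061 hubcw=0.043 open=0.0512 tq [-0.033  0.025  0.061] rot [ 179.98   -0.31 -163.26]
[ 0.44849701 -0.03288364  0.11      ] [ 0.46421085 -0.08512359  0.106     ] [0.43235549 0.01884049 0.106     ]
(array([-0.041,  0.006,  0.004]), np.float64(-0.03))
```

>>> arm_command([
  [[-0.04,0,0],0],
  [[-0.04,0,0],0],
  [[-0.04,0,0],0],
  [[-0.04,0,0],0],
  [[-0.04,0,0],0],
], claw=1, force=30)

```text
time: 3.6
ee_pos: [0.4365, 0.0071, 0.0931]
tcp_rot: [180.0, -0.3, -163.3]
wrist_force: [0.3, -0.3, -0.5]
opening: 0.0002
```

```bash
python3 s.py
```

```text
t3.60 r=0.0418 th_pos=0.33 th_yaw=0.27 z=0.0931 | F cw=0.20 rad=-0.36 z=-0.53 Mz=0.020 hubcw=0.012 open=0.0002 tq [-0.032 -0.017  0.02 ] rot [ 180.     -0.27 -163.27]
```

Run:
```python
from s import *
wrist("w3")
c=camera("side");print(proj(c,get_obs()["ee_pos"]));cv2.imwrite("pics/side3.png",cv2.resize(c["frame"][150:350,280:520,::-1],None,fx=3,fy=3))
```

```text
[[403.09633361 272.44363008]]
```

View pics/w3.png

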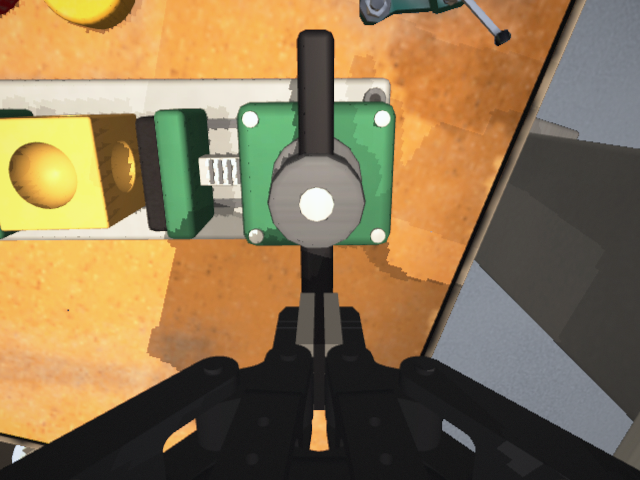

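View pics/side3.png

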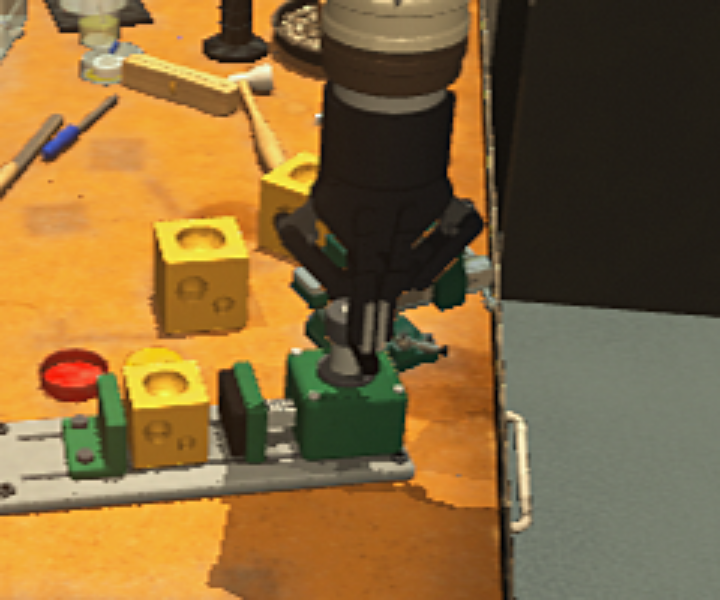

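Run:
```python
from h import *
for n in("w2","w3"):
    c=dict(np.load(n+".npz"));W=cloud(c);H=c["hand_eye"]
    K=c["K"]
    for q in ([0,0,0],[0,0,-.008],[0,0,.011],[0,-.011,.011],[0,-.011,-.008]):
        p=np.linalg.inv(H)@np.r_[q,1.];p=K@p[:3];print(q,(p[:2]/p[2]).round(0))
    for pt in [(316,275),(307,295),(306,320),(320,300),(320,330),(320,345),(332,320),(310,270),(310,320),(310,335),(225,300),(225,340),(410,340),(320,370),(320,400)]: print(n,pt,W[pt[1],pt[0]].round(4))
c=dict(np.load("w3.npz"));cv2.imwrite("pics/w3c.png",cv2.resize(c["frame"][220:420,220:420,::-1],None,fx=3,fy=3,interpolation=cv2.INTER_NEAREST))
```

```text
[0, 0, 0] [316. 294.]
[0, 0, -0.008] [316. 303.]
[0, 0, 0.011] [316. 283.]
[0, -0.011, 0.011] [316. 259.]
[0, -0.011, -0.008] [316. 277.]
w2 (316, 275) [ 0.4389 -0.0084  0.108 ]
w2 (307, 295) [4.397e-01 3.000e-04 1.074e-01]
w2 (306, 320) [0.4373 0.01   0.1078]
w2 (320, 300) [0.4346 0.0008 0.1076]
w2 (320, 330) [0.431  0.0128 0.1071]
w2 (320, 345) [0.4089 0.0816 0.001 ]
w2 (332, 320) [0.4068 0.0617 0.0011]
w2 (310, 270) [ 0.4413 -0.0089  0.1063]
w2 (310, 320) [0.4358 0.0099 0.1071]
w2 (310, 335) [0.4339 0.0161 0.1068]
w2 (225, 300) [0.467  0.0054 0.1173]
w2 (225, 340) [0.4621 0.0035 0.1434]
w2 (410, 340) [ 0.4123 -0.0113  0.1437]
w2 (320, 370) [0.4034 0.0999 0.0011]
w2 (320, 400) [0.3965 0.1228 0.0013]
[0, 0, 0] [316. 294.]
[0, 0, -0.008] [316. 303.]
[0, 0, 0.011] [316. 283.]
[0, -0.011, 0.011] [316. 259.]
[0, -0.011, -0.008] [316. 277.]
w3 (316, 275) [ 0.4407 -0.0065  0.1072]
w3 (307, 295) [ 0.4426 -0.0022  0.1165]
w3 (306, 320) [ 0.4425 -0.0019  0.1337]
w3 (320, 300) [ 0.4384 -0.0036  0.1208]
w3 (320, 330) [ 0.4384 -0.0031  0.1397]
w3 (320, 345) [ 0.4383 -0.0025  0.1469]
w3 (332, 320) [ 0.4352 -0.0053  0.1358]
w3 (310, 270) [ 0.4433 -0.0076  0.1068]
w3 (310, 320) [ 0.4415 -0.0031  0.1353]
w3 (310, 335) [ 0.4413 -0.0028  0.1435]
w3 (225, 300) [4.791e-01 6.990e-02 2.000e-04]
w3 (225, 340) [0.4724 0.0973 0.002 ]
w3 (410, 340) [0.355  0.0625 0.0019]
w3 (320, 370) [0.4361 0.0049 0.1476]
w3 (320, 400) [0.4332 0.0145 0.1477]
```

View pics/w3c.png

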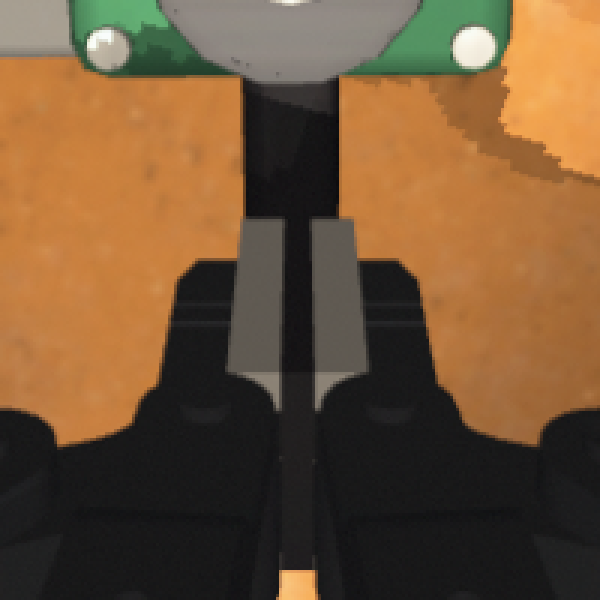

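Run:
```python
from h import *
for n in("w1","w2","w3"):
    c=dict(np.load(n+".npz"));W=cloud(c);H=c["hand_eye"]
    P=(W@c["R"].T+c["t"]);T=P@H[:3,:3].T+H[:3,3]
    T[c["range_z"]==0]=np.nan
    cols={"w1":[225,240,400],"w2":[225,240,400],"w3":[306,320,332,290]}[n]
    for u in cols:
        print(n,u,[(v,(T[v,u]*1000).round(0).tolist()) for v in range(256,380,6)])
```

```text
w1 225 [(256, [-85.0, 62.0, 214.0]), (262, [-86.0, 68.0, 213.0]), (268, [-86.0, 74.0, 212.0]), (274, [-86.0, 80.0, 213.0]), (280, [-87.0, 86.0, 213.0]), (286, [-87.0, 92.0, 213.0]), (292, [-87.0, 98.0, 212.0]), (298, [-31.0, -11.0, -26.0]), (304, [-30.0, -11.0, -31.0]), (310, [-29.0, -11.0, -35.0]), (316, [-28.0, -11.0, -39.0]), (322, [-28.0, -11.0, -43.0]), (328, [-27.0, -10.0, -46.0]), (334, [-26.0, -11.0, -51.0]), (340, [-25.0, -11.0, -53.0]), (346, [-25.0, -11.0, -57.0]), (352, [-25.0, -10.0, -58.0]), (358, [-25.0, -7.0, -57.0]), (364, [-25.0, -7.0, -59.0]), (370, [-25.0, -4.0, -58.0]), (376, [-25.0, -2.0, -57.0])]
w1 240 [(256, [-71.0, 61.0, 212.0]), (262, [-71.0, 68.0, 212.0]), (268, [-72.0, 74.0, 213.0]), (274, [-72.0, 80.0, 212.0]), (280, [-73.0, 86.0, 212.0]), (286, [-73.0, 92.0, 212.0]), (292, [-73.0, 98.0, 213.0]), (298, [-26.0, -11.0, -27.0]), (304, [-25.0, -11.0, -31.0]), (310, [-25.0, -10.0, -34.0]), (316, [-25.0, -7.0, -33.0]), (322, [-25.0, -6.0, -35.0]), (328, [-25.0, -4.0, -34.0]), (334, [-25.0, -2.0, -35.0]), (340, [-25.0, -0.0, -36.0]), (346, [-25.0, 2.0, -35.0]),
[... 4261 characters left out ...]
12.0, -63.0]), (364, [4.0, -11.0, -65.0]), (370, [4.0, -12.0, -69.0]), (376, [4.0, -12.0, -72.0])]
w3 290 [(256, [-17.0, 17.0, 92.0]), (262, [-17.0, 22.0, 92.0]), (268, [-17.0, 25.0, 92.0]), (274, [-17.0, 30.0, 92.0]), (280, [-17.0, 33.0, 91.0]), (286, [-17.0, 38.0, 93.0]), (292, [-17.0, 42.0, 92.0]), (298, [-17.0, 46.0, 92.0]), (304, [-17.0, 50.0, 91.0]), (310, [-9.0, -7.0, -27.0]), (316, [-9.0, -7.0, -32.0]), (322, [-8.0, -7.0, -36.0]), (328, [-8.0, -7.0, -41.0]), (334, [-8.0, -7.0, -43.0]), (340, [-8.0, -7.0, -47.0]), (346, [-7.0, -13.0, -60.0]), (352, [-6.0, -13.0, -63.0]), (358, [-6.0, -12.0, -64.0]), (364, [-6.0, -12.0, -67.0]), (370, [-6.0, -12.0, -69.0]), (376, [-6.0, -12.0, -71.0])]
```

The fingers shut to 0.2 mm opening, so the pinch missed. In wrist depth the fingertips sit at tool z ≈ -21 mm instead of the stated +11 mm, which puts them just above the bar. I'll cross-check this with the fixed cameras.

Run:
```python
from s import *
st()
for n in("side","scene"):
    c=camera(n);W=cloud(c)
    X=W.reshape(-1,3);fr=c["frame"].reshape(-1,3)
    d=X-np.array([.4365,.0071,0])
    ax=np.array([np.cos(np.radians(17)),np.sin(np.radians(17))]);ay=np.array([-ax[1],ax[0]])
    a=d[:,:2]@ax;b=d[:,:2]@ay
    m=(abs(a)<.02)&(abs(b)<.02)&(X[:,2]>.07)&(X[:,2]<.17)
    h=[(round(z,3),int(k.sum()),(a[k].mean()*1e3).round(0) if k.any() else None,(b[k].max()*1e3).round(0) if k.any() else None,fr[k].mean(0).round(0).tolist() if k.any() else None) for z in np.arange(.07,.165,.006) for k in [m&(abs(X[:,2]-z)<.003)]]
    print(n);[print(x) for x in h]
```

```text
t3.70 r=0.0419 th_pos=0.10 th_yaw=0.27 z=0.0928 | F cw=-0.39 rad=0.58 z=-0.27 Mz=0.026 hubcw=0.042 open=0.0000 tq [-0.039 -0.035  0.026] rot [ 179.99   -0.29 -163.27]
side
(np.float64(0.07), 0, None, None, None)
(np.float64(0.076), 0, None, None, None)
(np.float64(0.082), 0, None, None, None)
(np.float64(0.088), 0, None, None, None)
(np.float64(0.094), 1, np.float64(1.0), np.float64(11.0), [14.0, 4.0, 4.0])
(np.float64(0.1), 27, np.float64(7.0), np.float64(14.0), [34.0, 28.0, 22.0])
(np.float64(0.106), 33, np.float64(6.0), np.float64(15.0), [19.0, 12.0, 9.0])
(np.float64(0.112), 18, np.float64(5.0), np.float64(11.0), [71.0, 64.0, 52.0])
(np.float64(0.118), 30, np.float64(3.0), np.float64(12.0), [75.0, 66.0, 53.0])
(np.float64(0.124), 37, np.float64(5.0), np.float64(13.0), [55.0, 48.0, 39.0])
(np.float64(0.13), 50, np.float64(6.0), np.float64(13.0), [64.0, 56.0, 46.0])
(np.float64(0.136), 43, np.float64(5.0), np.float64(13.0), [70.0, 62.0, 50.0])
(np.float64(0.142), 47, np.float64(5.0), np.float64(13.0), [63.0, 56.0, 46.0])
(np.float64(0.148), 34, np.float64(6.0), np.float64(13.0), [5
[... 597 characters left out ...]
12), 8, np.float64(-4.0), np.float64(-5.0), [80.0, 64.0, 47.0])
(np.float64(0.118), 21, np.float64(-9.0), np.float64(6.0), [70.0, 56.0, 43.0])
(np.float64(0.124), 26, np.float64(-10.0), np.float64(5.0), [67.0, 54.0, 41.0])
(np.float64(0.13), 21, np.float64(-7.0), np.float64(-1.0), [71.0, 58.0, 45.0])
(np.float64(0.136), 23, np.float64(-6.0), np.float64(-4.0), [73.0, 60.0, 46.0])
(np.float64(0.142), 18, np.float64(-6.0), np.float64(-6.0), [69.0, 57.0, 44.0])
(np.float64(0.148), 12, np.float64(-5.0), np.float64(-7.0), [69.0, 58.0, 45.0])
(np.float64(0.154), 29, np.float64(-4.0), np.float64(-7.0), [69.0, 53.0, 38.0])
(np.float64(0.16), 38, np.float64(-7.0), np.float64(12.0), [60.0, 45.0, 32.0])
```

All three views agree that the fingertips end at about z=0.112, roughly 30 mm farther back than stated. I'll open and go about 30 mm lower.

>>> arm_command([
  [[0,0,0],0],
  [[0,0,0],0],
  [[0,0,0],0],
  [[0,0,0],0],
  [[0,0,0],0],
], claw=-0.2)

```text
time: 4.3
ee_pos: [0.4362, 0.007, 0.0927]
tcp_rot: [180.0, -0.3, -163.3]
wrist_force: [0.2, -0.0, 0.7]
opening: 0.0512
```

>>> arm_command([
  [[0,0,0.3],0],
  [[0,0,0.6],0],
  [[0,0,0.9],0],
  [[0,0,1.2],0],
  [[0,0,1.2],0],
])

```text
time: 4.8
ee_pos: [0.4353, 0.007, 0.0612]
tcp_rot: [180.0, -0.4, -163.3]
wrist_force: [-0.3, 0.3, 0.5]
opening: 0.0512
```

Run:
```python
from s import *
st(); wrist("w4");o=st()
print(togo(o,[.4485-.0123,-.0329+.0402,.063],197))
```

```text
t4.80 r=0.0421 th_pos=-1.25 th_yaw=0.26 z=0.0612 | F cw=-0.20 rad=0.38 z=0.50 Mz=0.010 hubcw=0.019 open=0.0512 tq [0.004 0.005 0.01 ] rot [ 179.96   -0.42 -163.26]
t4.85 r=0.0420 th_pos=-0.81 th_yaw=0.27 z=0.0620 | F cw=0.35 rad=-0.20 z=-0.67 Mz=-0.009 hubcw=-0.024 open=0.0508 tq [ 0.038 -0.008 -0.009] rot [ 179.96   -0.37 -163.27]
(array([-0.024,  0.004, -0.042]), np.float64(-0.04))
```

View pics/w4.png

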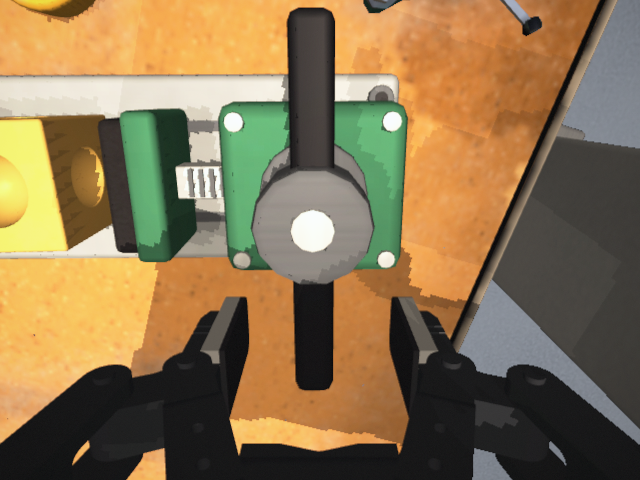

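The bar is now well between the fingers. Closing.

>>> arm_command([
  [[0,0,0],0],
  [[0,0,0],0],
  [[0,0,0],0],
  [[0,0,0],0],
  [[0,0,0],0],
], claw=1, force=30)

```text
time: 5.35
ee_pos: [0.4365, 0.0073, 0.0624]
tcp_rot: [180.0, -0.3, -163.2]
wrist_force: [4.6, 2.3, -1.2]
opening: 0.0114
```

Run:
```python
from s import *
st(); wrist("w5");o=st()
```

```text
t5.35 r=0.0420 th_pos=0.35 th_yaw=0.24 z=0.0624 | F cw=5.10 rad=0.84 z=-1.23 Mz=0.264 hubcw=0.049 open=0.0114 tq [ 0.392 -0.936  0.264] rot [ 179.97   -0.26 -163.24]
t5.40 r=0.0420 th_pos=0.37 th_yaw=0.24 z=0.0624 | F cw=5.28 rad=0.81 z=-0.31 Mz=0.226 hubcw=0.003 open=0.0115 tq [ 0.515 -0.943  0.226] rot [ 179.97   -0.26 -163.24]
```

View pics/w5.png

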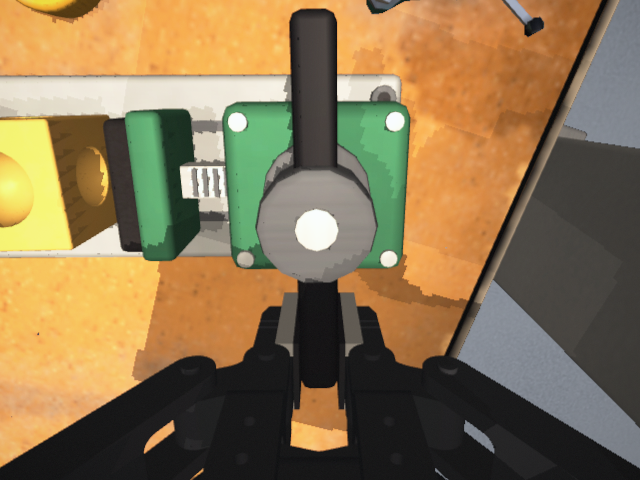

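Gripped, with an 11.4 mm opening. Now the short firm twist clockwise, 20° first.

>>> arm_command([
  [[-0.12,0,0],0.67],
  [[-0.23,-0.02,0],1.33],
  [[-0.35,-0.04,0],2.0],
  [[-0.46,-0.07,0],2.67],
  [[-0.57,-0.1,0],3.33],
])

```text
time: 5.9
ee_pos: [0.4511, 0.0093, 0.0625]
tcp_rot: [-180.0, -0.2, 176.6]
wrist_force: [2.4, 1.1, -1.3]
opening: 0.0117
```

Run:
```python
from s import *
st()
```

```text
t5.90 r=0.0423 th_pos=20.55 th_yaw=20.35 z=0.0625 | F cw=2.29 rad=1.25 z=-1.27 Mz=0.297 hubcw=0.200 open=0.0117 tq [ 0.326 -0.378  0.297] rot [-179.97   -0.23  176.65]
```

>>> arm_command([
  [[-0.12,0,0],0.67],
  [[-0.23,-0.02,0],1.33],
  [[-0.35,-0.04,0],2.0],
  [[-0.46,-0.07,0],2.67],
  [[-0.57,-0.1,0],3.33],
])

```text
time: 6.4
ee_pos: [0.4657, 0.0061, 0.0624]
tcp_rot: [-179.9, -0.2, 156.5]
wrist_force: [4.0, 0.4, -2.2]
opening: 0.0112
```

Run:
```python
from s import *
st(); wrist("w6"); st()
```

```text
t6.40 r=0.0427 th_pos=40.77 th_yaw=40.48 z=0.0624 | F cw=3.50 rad=1.98 z=-2.18 Mz=0.218 hubcw=0.069 open=0.0112 tq [ 0.215 -0.751  0.218] rot [-179.92   -0.18  156.52]
t6.45 r=0.0427 th_pos=41.21 th_yaw=40.72 z=0.0624 | F cw=4.17 rad=3.21 z=-2.16 Mz=0.094 hubcw=-0.084 open=0.0115 tq [ 0.31  -1.172  0.094] rot [-1.7992e+02 -1.6000e-01  1.5628e+02]
```

View pics/w6.png

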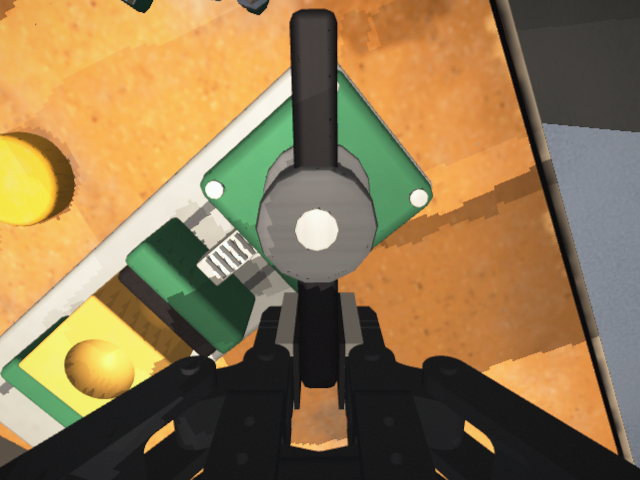

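It broke loose, and the handle follows the fingers at about 41°. Now I'll estimate the expected total travel from the first wrist image.

Run:
```python
from h import *
c=dict(np.load("w1.npz"))
im=c["frame"][85:210,70:260,::-1]
cv2.imwrite("pics/w1c.png",cv2.resize(im,None,fx=4.2,fy=4.2,interpolation=cv2.INTER_CUBIC))
c=dict(np.load("w6.npz"))
cv2.imwrite("pics/w6c.png",cv2.resize(c["frame"][200:440,0:260,::-1],None,fx=2.5,fy=2.5,interpolation=cv2.INTER_CUBIC))
```

```text
(no output)
```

View pics/w1c.png

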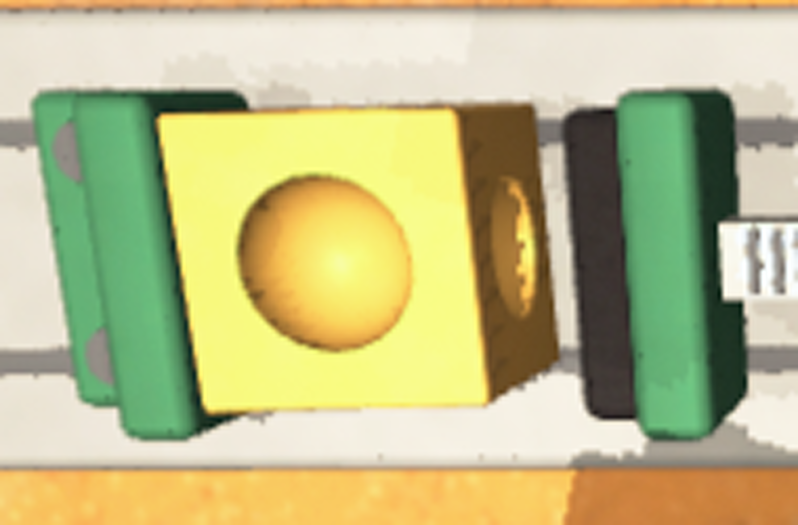

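View pics/w6c.png

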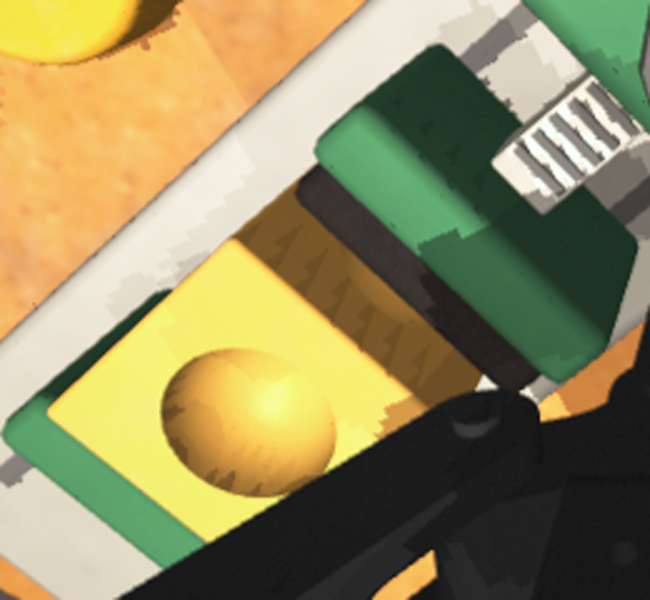

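Run:
```python
from h import *
c=dict(np.load("w1.npz"));hub=np.array([.4485,-.0329]);yaw=np.radians(17);ax=np.array([np.cos(yaw),np.sin(yaw)])
s=lambda x,y,z:(1000*(ray(c,70+x/4.2,85+y/4.2,z)[:2]-hub)@ax).round(1)
print("pad",s(568,115,.053),s(590,415,.053),"jawfront",s(618,95,.056),s(640,435,.056))
print("block near",s(460,110,.062),s(490,405,.062),"far",s(160,115,.062),s(207,412,.062))
print("stop face",s(155,95,.056),s(195,435,.056),"stop back",s(72,95,.056),s(125,435,.056))
```

```text
pad 80.0 80.2 jawfront 70.6 70.8
block near 95.6 95.2 far 145.3 144.5
stop face 148.5 150.0 stop back 162.4 162.4
```

Estimate: the pad meets the block at about 73° and comes tight near 90°. Continuing to about 66°.

>>> arm_command([
  [[-0.15,0,0],0.83],
  [[-0.29,-0.03,0],1.67],
  [[-0.44,-0.06,0],2.5],
  [[-0.57,-0.1,0],3.33],
  [[-0.64,-0.13,0],3.83],
])

```text
time: 6.95
ee_pos: [0.4799, -0.0036, 0.0624]
tcp_rot: [-179.9, -0.1, 133.2]
wrist_force: [5.3, -0.5, -2.6]
opening: 0.0117
```

```bash
python3 s.py
```

```text
t6.95 r=0.0430 th_pos=63.94 th_yaw=63.82 z=0.0624 | F cw=4.01 rad=3.49 z=-2.62 Mz=0.295 hubcw=0.122 open=0.0117 tq [ 0.115 -1.058  0.295] rot [-1.7989e+02 -7.0000e-02  1.3318e+02]
```

>>> arm_command([
  [[-0.03,0,0],0.17],
  [[-0.06,0,0],0.33],
  [[-0.09,0,0],0.5],
  [[-0.12,0,0],0.67],
])

```text
time: 7.35
ee_pos: [0.482, -0.0059, 0.0624]
tcp_rot: [-179.9, -0.1, 129.1]
wrist_force: [4.5, 0.7, -2.0]
opening: 0.0116
```

```bash
python3 s.py
```

```text
t7.35 r=0.0431 th_pos=68.06 th_yaw=67.88 z=0.0624 | F cw=2.25 rad=3.93 z=-1.98 Mz=0.180 hubcw=0.083 open=0.0116 tq [-0.035 -0.698  0.18 ] rot [-1.7988e+02 -6.0000e-02  1.2912e+02]
```

>>> arm_command([
  [[-0.03,0,0],0.17],
  [[-0.06,0,0],0.33],
  [[-0.09,0,0],0.5],
  [[-0.12,0,0],0.67],
])

```text
time: 7.75
ee_pos: [0.4839, -0.0083, 0.0624]
tcp_rot: [-179.9, -0.0, 125.0]
wrist_force: [3.7, -0.4, -2.0]
opening: 0.0115
```

```bash
python3 s.py
```

```text
t7.75 r=0.0432 th_pos=72.07 th_yaw=71.98 z=0.0624 | F cw=2.50 rad=2.80 z=-2.04 Mz=0.194 hubcw=0.086 open=0.0115 tq [ 0.062 -0.613  0.194] rot [-1.7987e+02 -5.0000e-02  1.2502e+02]
```

Free-running torque reads 0.085 N m, as expected. Continuing slowly and feeling for the rise.

>>> arm_command([
  [[-0.03,0,0],0.17],
  [[-0.06,0,0],0.33],
  [[-0.09,0,0],0.5],
  [[-0.12,-0.01,0],0.67],
])

```text
time: 8.15
ee_pos: [0.4856, -0.0109, 0.0624]
tcp_rot: [-179.9, -0.0, 120.9]
wrist_force: [4.7, 1.1, -4.2]
opening: 0.0112
```

```bash
python3 s.py
```

```text
t8.15 r=0.0432 th_pos=76.15 th_yaw=76.08 z=0.0624 | F cw=1.46 rad=4.64 z=-4.16 Mz=0.157 hubcw=0.094 open=0.0112 tq [ 0.26  -0.922  0.157] rot [-1.7988e+02 -4.0000e-02  1.2092e+02]
```

>>> arm_command([
  [[-0.03,0,0],0.17],
  [[-0.06,0,0],0.33],
  [[-0.09,0,0],0.5],
  [[-0.12,-0.01,0],0.67],
])

```text
time: 8.55
ee_pos: [0.4871, -0.0135, 0.0625]
tcp_rot: [-179.9, -0.0, 116.8]
wrist_force: [5.2, 1.0, -3.1]
opening: 0.0114
```

```bash
python3 s.py
```

```text
t8.55 r=0.0432 th_pos=80.24 th_yaw=80.18 z=0.0625 | F cw=1.42 rad=5.13 z=-3.13 Mz=0.145 hubcw=0.084 open=0.0114 tq [ 0.348 -0.998  0.145] rot [-1.7991e+02 -3.0000e-02  1.1682e+02]
```

>>> arm_command([
  [[-0.03,0,0],0.17],
  [[-0.06,0,0],0.33],
  [[-0.09,0,0],0.5],
])

```text
time: 8.85
ee_pos: [0.4881, -0.0156, 0.0624]
tcp_rot: [-179.9, -0.0, 113.7]
wrist_force: [3.6, 0.6, -2.5]
opening: 0.0114
```

Run:
```python
from s import *
st(); wrist("w7")
c=camera("side");cv2.imwrite("pics/side7.png",cv2.resize(c["frame"][230:350,260:440,::-1],None,fx=4,fy=4,interpolation=cv2.INTER_CUBIC))
```

```text
t8.85 r=0.0433 th_pos=83.28 th_yaw=83.26 z=0.0624 | F cw=0.93 rad=3.51 z=-2.53 Mz=0.118 hubcw=0.078 open=0.0114 tq [ 0.188 -0.82   0.118] rot [-1.7990e+02 -3.0000e-02  1.1374e+02]
```

View pics/side7.png

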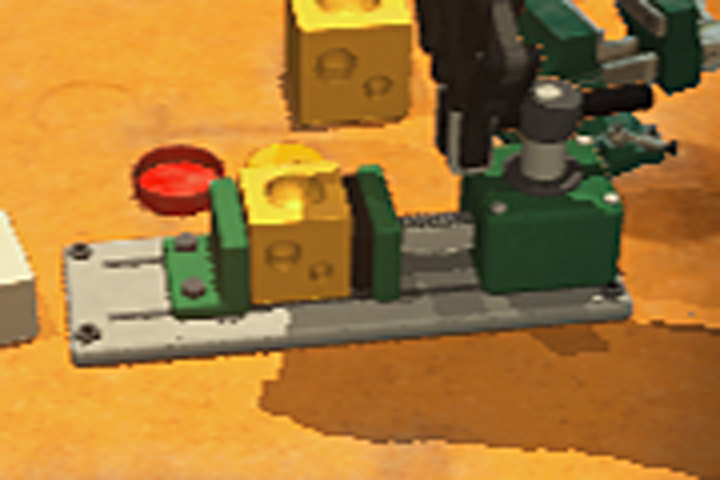

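View pics/w7.png

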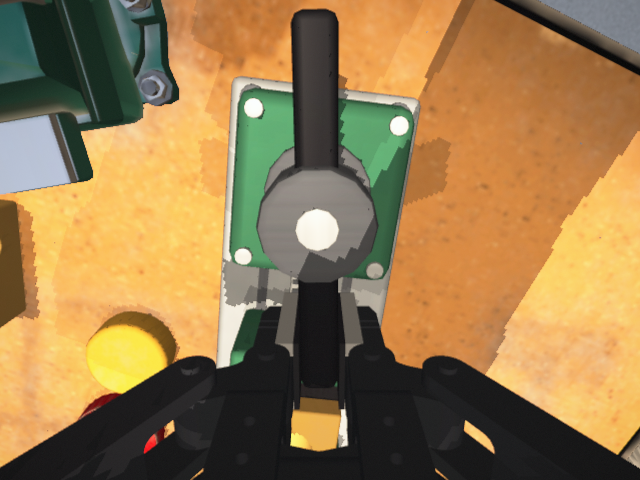

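The side view shows the pad against the block and the block nearly at the stop. Going on in 3° steps.

>>> arm_command([
  [[-0.03,0,0],0.17],
  [[-0.06,0,0],0.33],
  [[-0.09,0,0],0.5],
])

```text
time: 9.25
ee_pos: [0.489, -0.0177, 0.0624]
tcp_rot: [-179.9, -0.0, 110.7]
wrist_force: [3.7, 1.2, -3.3]
opening: 0.0116
```

```bash
python3 s.py
```

```text
t9.25 r=0.0433 th_pos=86.34 th_yaw=86.32 z=0.0624 | F cw=0.17 rad=3.87 z=-3.26 Mz=0.159 hubcw=0.151 open=0.0116 tq [ 0.275 -0.748  0.159] rot [-1.7990e+02 -3.0000e-02  1.1068e+02]
```

>>> arm_command([
  [[-0.03,0,0],0.17],
  [[-0.06,0,0],0.33],
  [[-0.09,0,0],0.5],
])

```text
time: 9.55
ee_pos: [0.4898, -0.0199, 0.0624]
tcp_rot: [-179.9, -0.0, 107.6]
wrist_force: [3.2, 1.4, -0.9]
opening: 0.0115
```

```bash
python3 s.py
```

```text
t9.55 r=0.0433 th_pos=89.34 th_yaw=89.40 z=0.0624 | F cw=-0.32 rad=3.46 z=-0.88 Mz=0.106 hubcw=0.121 open=0.0115 tq [ 0.287 -0.738  0.106] rot [-1.7989e+02 -3.0000e-02  1.0760e+02]
```

>>> arm_command([
  [[-0.03,0,0],0.17],
  [[-0.06,0,0],0.33],
])

```text
time: 9.75
ee_pos: [0.4902, -0.0213, 0.0624]
tcp_rot: [-179.9, -0.0, 105.5]
wrist_force: [3.6, 1.2, -1.5]
opening: 0.0114
```

```bash
python3 s.py
```

```text
t9.75 r=0.0434 th_pos=91.36 th_yaw=91.47 z=0.0624 | F cw=-0.21 rad=3.77 z=-1.48 Mz=0.160 hubcw=0.170 open=0.0114 tq [ 0.329 -0.712  0.16 ] rot [-1.7989e+02 -3.0000e-02  1.0553e+02]
```

>>> arm_command([
  [[-0.03,0,0],0.17],
  [[-0.06,0,0],0.33],
])

```text
time: 9.95
ee_pos: [0.4906, -0.0228, 0.0624]
tcp_rot: [-179.9, -0.0, 103.5]
wrist_force: [4.0, 2.1, -2.6]
opening: 0.0114
```

Run:
```python
from s import *
st()
c=camera("side");cv2.imwrite("pics/side8.png",cv2.resize(c["frame"][250:320,300:380,::-1],None,fx=8,fy=8,interpolation=cv2.INTER_CUBIC));st()
```

```text
t9.95 r=0.0433 th_pos=93.34 th_yaw=93.53 z=0.0624 | F cw=-1.08 rad=4.37 z=-2.59 Mz=0.246 hubcw=0.293 open=0.0114 tq [ 0.4   -0.733  0.246] rot [-1.7988e+02 -3.0000e-02  1.0347e+02]
t10.00 r=0.0434 th_pos=93.44 th_yaw=93.58 z=0.0624 | F cw=-0.56 rad=3.91 z=-2.04 Mz=0.141 hubcw=0.165 open=0.0117 tq [ 0.364 -0.742  0.141] rot [-1.7989e+02 -3.0000e-02  1.0342e+02]
```

View pics/side8.png

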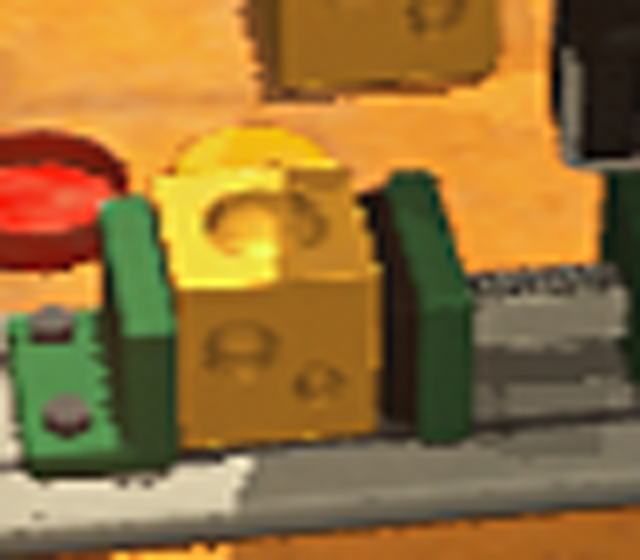

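At 93.5° the block sits on the stop. The moving torque was 0.17, then 0.29 N m, and the static hold was 0.165 N m. With 0.085 N m of friction, that bounds the jaw force at about 7 to 17 N, which is snug. Releasing.

>>> arm_command([
  [[0,0,0],0],
  [[0,0,0],0],
  [[0,0,0],0],
  [[0,0,0],0],
  [[0,0,0],0],
], claw=-0.2)

```text
time: 10.5
ee_pos: [0.4906, -0.0229, 0.0624]
tcp_rot: [-179.9, -0.0, 103.4]
wrist_force: [0.1, -0.7, 0.7]
opening: 0.0513
```

Run:
```python
from s import *
st(); wrist("w9")
```

```text
t10.50 r=0.0433 th_pos=93.44 th_yaw=93.58 z=0.0624 | F cw=0.72 rad=-0.05 z=0.68 Mz=-0.011 hubcw=-0.042 open=0.0513 tq [-0.006 -0.017 -0.011] rot [-1.7988e+02 -3.0000e-02  1.0342e+02]
```

View pics/w9.png

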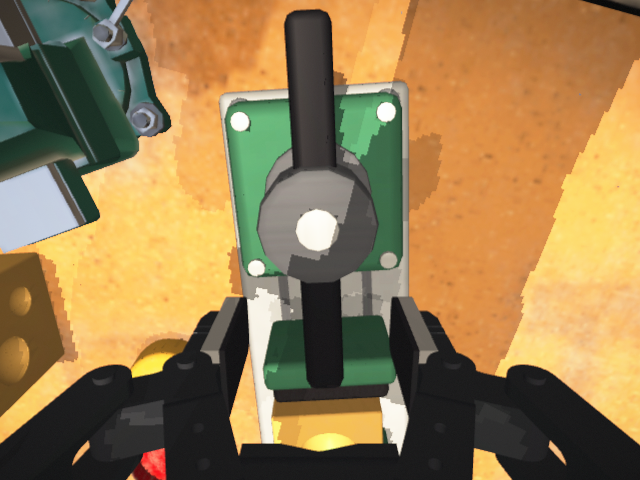

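Released. The bar looks tilted slightly relative to the tool, so I'll measure the actual handle angle.

Run:
```python
from h import *
import cv2
for n in("w1","w5","w6","w7","w9"):
    c=dict(np.load(n+".npz"));W=cloud(c);X=W.reshape(-1,3);f=c["frame"].reshape(-1,3).astype(int)
    # bar top far end pixels: rows < 140, dark & height
    d=X[:,:2]-np.array([.4485,-.0329]);r=np.hypot(*d.T);v=np.repeat(np.arange(480),640)
    m=(c["range_z"].ravel()>0)&(r>.022)&(r<.056)&(X[:,2]>.1)&(X[:,2]<.112)&(v<210)
    Y=d[m];a=np.degrees(np.arctan2(*(-Y.mean(0))[::-1]))
    _,_,vt=np.linalg.svd(Y-Y.mean(0));b=np.degrees(np.arctan2(vt[0,1],vt[0,0]))
    print(n,m.sum(),"angle",round(107-a,2),"svd",round((107-b+90)%180-90,2))
```

```text
w1 1499 angle -0.17 svd -0.04
w5 6303 angle -0.81 svd -0.62
w6 6232 angle 39.33 svd 39.73
w7 6181 angle 82.23 svd 82.66
w9 6233 angle 90.7 svd -89.02
```

The handle stands at about 91° while the tool is at 93.5°, so the grip wound up about 2.5°. To make sure the pinch is not too light, I'll regrip aligned with the bar and apply a measured torque of about 0.2 N m. That only turns the handle if the jaw force is below about 10 N.

>>> arm_command([
  [[0.04,0,0],-0.2],
  [[0.08,0,0],-0.42],
  [[0.08,0,0],-0.42],
  [[0.08,0,0],-0.42],
])

```text
time: 10.95
ee_pos: [0.4901, -0.0208, 0.0624]
tcp_rot: [-179.9, -0.0, 105.9]
wrist_force: [0.6, 0.0, 0.5]
opening: 0.0515
```

```bash
python3 s.py
```

```text
t10.95 r=0.0434 th_pos=90.69 th_yaw=91.06 z=0.0624 | F cw=0.11 rad=0.55 z=0.49 Mz=-0.001 hubcw=-0.006 open=0.0515 tq [ 0.042 -0.026 -0.001] rot [-1.7988e+02 -4.0000e-02  1.0594e+02]
```

>>> arm_command([
  [[0,0,0],0],
  [[0,0,0],0],
  [[0,0,0],0],
  [[0,0,0],0],
  [[0,0,0],0],
], claw=1, force=30)

```text
time: 11.45
ee_pos: [0.4903, -0.0211, 0.0625]
tcp_rot: [-179.9, -0.0, 105.9]
wrist_force: [0.5, -2.4, 0.7]
opening: 0.0116
```

```bash
cat > bar.py <<'E'
from s import *
def bar(n):
    o,c=wrist(n);X=cloud(c).reshape(-1,3)
    d=X[:,:2]-np.array([.4485,-.0329]);r=np.hypot(*d.T);v=np.repeat(np.arange(480),640)
    m=(c["range_z"].ravel()>0)&(r>.022)&(r<.056)&(X[:,2]>.1)&(X[:,2]<.112)&(v<210)
    Y=d[m];a=np.degrees(np.arctan2(*(-Y.mean(0))[::-1]))
    _,_,vt=np.linalg.svd(Y-Y.mean(0));b=np.degrees(np.arctan2(vt[0,1],vt[0,0]))
    print(n,"handle angle",round(107-a,2),"svd",round((107-b)%180,2))
E
python3 - <<'E'
from bar import *
st();bar("w10");st()
E
```

```text
t11.45 r=0.0434 th_pos=91.04 th_yaw=91.06 z=0.0625 | F cw=2.44 rad=-0.21 z=0.74 Mz=0.188 hubcw=0.082 open=0.0116 tq [-0.515 -0.104  0.188] rot [-179.89   -0.    105.94]
w10 handle angle 90.23 svd 90.52
t11.50 r=0.0434 th_pos=91.01 th_yaw=91.06 z=0.0625 | F cw=2.44 rad=-0.13 z=1.34 Mz=0.230 hubcw=0.124 open=0.0114 tq [-0.515 -0.121  0.23 ] rot [-1.7989e+02 -1.0000e-02  1.0594e+02]
```

>>> arm_command([
  [[-0.01,0,0],0.06],
  [[-0.02,0,0],0.12],
  [[-0.02,0,0],0.12],
])

```text
time: 11.8
ee_pos: [0.4904, -0.0216, 0.0625]
tcp_rot: [-179.9, 0.0, 105.2]
wrist_force: [0.6, -2.6, 0.5]
opening: 0.0114
```

Run:
```python
from bar import *
st();bar("w11");st();camera("side");st();camera("side");st()
```

```text
t11.80 r=0.0434 th_pos=91.83 th_yaw=91.81 z=0.0625 | F cw=2.62 rad=-0.14 z=0.50 Mz=0.223 hubcw=0.109 open=0.0114 tq [-0.453 -0.048  0.223] rot [-179.89    0.    105.19]
w11 handle angle 90.95 svd 91.24
t11.85 r=0.0434 th_pos=91.77 th_yaw=91.79 z=0.0625 | F cw=1.76 rad=0.36 z=0.52 Mz=0.145 hubcw=0.068 open=0.0114 tq [-0.43  -0.063  0.145] rot [-179.89    0.    105.21]
t11.90 r=0.0434 th_pos=91.78 th_yaw=91.78 z=0.0625 | F cw=2.70 rad=0.21 z=0.35 Mz=0.175 hubcw=0.058 open=0.0113 tq [-0.389 -0.068  0.175] rot [-179.89    0.    105.22]
t11.95 r=0.0434 th_pos=91.79 th_yaw=91.78 z=0.0625 | F cw=1.94 rad=-0.15 z=0.28 Mz=0.173 hubcw=0.088 open=0.0112 tq [-0.442 -0.059  0.173] rot [-1.7989e+02  1.0000e-02  1.0522e+02]
```

>>> arm_command([
  [[-0.01,0,0],0.08],
  [[-0.03,0,0],0.16],
])

```text
time: 12.15
ee_pos: [0.4906, -0.0223, 0.0625]
tcp_rot: [-179.9, -0.0, 104.2]
wrist_force: [0.1, -1.3, 0.9]
opening: 0.0114
```

```bash
python3 s.py
```

```text
t12.15 r=0.0434 th_pos=92.71 th_yaw=92.78 z=0.0625 | F cw=1.26 rad=-0.24 z=0.93 Mz=0.225 hubcw=0.171 open=0.0114 tq [-0.232 -0.02   0.225] rot [-1.7989e+02 -1.0000e-02  1.0422e+02]
```

>>> arm_command([
  [[-0.02,0,0],0.08],
])

```text
time: 12.25
ee_pos: [0.4907, -0.0227, 0.0625]
tcp_rot: [-179.9, -0.0, 103.7]
wrist_force: [1.0, -0.5, 0.5]
opening: 0.0115
```

Run:
```python
from bar import *
st();bar("w12");st()
```

```text
t12.25 r=0.0434 th_pos=93.21 th_yaw=93.30 z=0.0625 | F cw=0.77 rad=0.85 z=0.52 Mz=0.232 hubcw=0.199 open=0.0115 tq [-0.142 -0.064  0.232] rot [-1.7989e+02 -2.0000e-02  1.0370e+02]
w12 handle angle 92.46 svd 92.66
t12.30 r=0.0434 th_pos=93.25 th_yaw=93.33 z=0.0625 | F cw=0.73 rad=0.03 z=0.95 Mz=0.238 hubcw=0.207 open=0.0114 tq [-0.178  0.001  0.238] rot [-1.7989e+02 -2.0000e-02  1.0367e+02]
```

>>> arm_command([
  [[-0.01,0,0],0.08],
  [[-0.03,0,0],0.16],
])

```text
time: 12.5
ee_pos: [0.4909, -0.0234, 0.0625]
tcp_rot: [-179.9, -0.0, 102.7]
wrist_force: [-0.1, -0.0, -0.1]
opening: 0.0116
```

```bash
python3 s.py
```

```text
t12.50 r=0.0434 th_pos=94.19 th_yaw=94.33 z=0.0625 | F cw=0.01 rad=-0.09 z=-0.14 Mz=0.240 hubcw=0.240 open=0.0116 tq [-0.08  -0.014  0.24 ] rot [-1.7989e+02 -3.0000e-02  1.0267e+02]
```

>>> arm_command([
  [[-0.01,0,0],0.05],
])

```text
time: 12.6
ee_pos: [0.4909, -0.0236, 0.0625]
tcp_rot: [-179.9, -0.0, 102.3]
wrist_force: [-0.2, -0.0, 0.3]
opening: 0.0115
```

Run:
```python
from bar import *
st();bar("w13");st();camera("side");st();camera("side");st()
```

```text
t12.60 r=0.0434 th_pos=94.46 th_yaw=94.66 z=0.0625 | F cw=0.00 rad=-0.19 z=0.33 Mz=0.259 hubcw=0.259 open=0.0115 tq [-0.204 -0.033  0.259] rot [-1.7989e+02 -4.0000e-02  1.0234e+02]
w13 handle angle 93.85 svd 93.96
t12.65 r=0.0434 th_pos=94.48 th_yaw=94.67 z=0.0625 | F cw=0.20 rad=0.02 z=0.30 Mz=0.252 hubcw=0.243 open=0.0115 tq [-0.175  0.012  0.252] rot [-1.7989e+02 -3.0000e-02  1.0233e+02]
t12.70 r=0.0435 th_pos=94.50 th_yaw=94.64 z=0.0625 | F cw=1.39 rad=0.08 z=0.35 Mz=0.237 hubcw=0.177 open=0.0114 tq [-0.191 -0.045  0.237] rot [-1.7989e+02 -3.0000e-02  1.0236e+02]
t12.75 r=0.0435 th_pos=94.50 th_yaw=94.63 z=0.0625 | F cw=0.39 rad=-0.44 z=0.73 Mz=0.237 hubcw=0.221 open=0.0116 tq [-0.195 -0.04   0.237] rot [-1.7990e+02 -3.0000e-02  1.0237e+02]
```

The torque is about 0.25 N m, so the jaw force is about 13 N. Releasing and checking whether the handle stays.

>>> arm_command([
  [[0,0,0],0],
  [[0,0,0],0],
  [[0,0,0],0],
  [[0,0,0],0],
  [[0,0,0],0],
], claw=-0.2)

```text
time: 13.25
ee_pos: [0.4909, -0.0236, 0.0625]
tcp_rot: [-179.9, -0.0, 102.4]
wrist_force: [0.5, 0.5, -0.8]
opening: 0.0514
```

Run:
```python
from bar import *
st();bar("w14")
```

```text
t13.25 r=0.0434 th_pos=94.46 th_yaw=94.63 z=0.0625 | F cw=-0.36 rad=0.58 z=-0.81 Mz=0.008 hubcw=0.023 open=0.0514 tq [-0.002 -0.001  0.008] rot [-1.7989e+02 -3.0000e-02  1.0237e+02]
w14 handle angle 90.63 svd 90.86
```

Released, the handle again reads 90.7°, the same as last time. Two explanations: it is windup in the bar, or the jaw sprang back. w13 and w14 were taken from the same pose, so I'll compare the jaw position between them.

Run:
```python
from h import *
ims={n:cv2.cvtColor(np.load(n+".npz")["frame"],cv2.COLOR_RGB2GRAY) for n in("w9","w12","w13","w14")}
# visible patch near jaw in gripped frame
a=np.load("w13.npz")["frame"];b=np.load("w14.npz")["frame"]
cv2.imwrite("pics/cmp.png",np.hstack([cv2.resize(x[270:460,220:420,::-1],None,fx=2,fy=2.0) for x in(a,b)]))
f=lambda r:cv2.phaseCorrelate(ims["w13"][r].astype(np.float32),ims["w14"][r].astype(np.float32))
print("gearbox L",f(np.s_[95:140,225:285]),f(np.s_[95:140,345:410]),f(np.s_[240:290,225:280]))
```

```text
gearbox L ((0.05448017208835765, 0.45019470502785097), 1.0048370894679317) ((0.08350923755685358, 0.4877519123758063), 1.0132618830527789) ((0.03383484887281796, -0.234329581279205), 0.8242067009607951)
```

View pics/cmp.png

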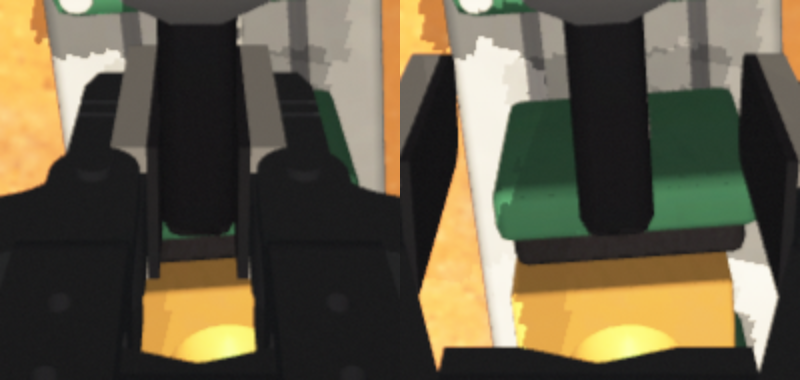

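Run:
```python
from h import *
for n in("w9","w12","w13","w14"):
    f=np.load(n+".npz")["frame"].astype(float)
    R=f[:,:,0]; out=[]; G=f[:,:,1]-f[:,:,0]; g=[]
    for u in (300,305,308,311,314,317,320,323,326,329,332,335):
        col=R[390:415,u]; t=(col[:6].min()+110)/2
        k=np.argmax(col>80); 
        out.append(round(390+k-1+(80-col[k-1])/(col[k]-col[k-1]),2) if k>0 else None)
    print(n,out)
c=dict(np.load("w14.npz"));print(ray(c,317,399,.055),ray(c,317,400,.055))
```

```text
w9 [np.float64(400.85), np.float64(400.57), np.float64(400.44), np.float64(400.2), np.float64(400.21), np.float64(399.79), np.float64(399.61), np.float64(399.58), np.float64(399.45), np.float64(399.27), np.float64(399.2), np.float64(398.79)]
w12 [np.float64(400.71), np.float64(400.29), np.float64(399.83), np.float64(399.68), np.float64(399.65), np.float64(399.49), np.float64(399.51), np.float64(399.26), np.float64(399.27), np.float64(398.88), np.float64(398.67), np.float64(398.62)]
w13 [np.float64(401.11), np.float64(400.64), np.float64(400.51), np.float64(400.24), np.float64(400.26), np.float64(399.85), np.float64(399.64), np.float64(399.48), np.float64(399.24), np.float64(398.92), np.float64(398.69), np.float64(398.65)]
w14 [np.float64(400.9), np.float64(400.59), np.float64(400.46), np.float64(400.17), np.float64(399.84), np.float64(399.64), np.float64(399.59), np.float64(399.44), np.float64(399.2), np.float64(398.85), np.float64(398.64), np.float64(398.6)]
[ 0.54473231 -0.01215462  0.055     ] [ 0.54526771 -0.01203757  0.055     ]
```

Run:
```python
from h import *
for n in("w9","w12","w13","w14"):
    f=np.load(n+".npz")["frame"].astype(float); G=f[:,:,1]-f[:,:,0]
    for u in (304,307,331,334): print(n,u,f[383:394,u,1].astype(int).tolist())
```

```text
w9 304 [110, 110, 109, 103, 97, 62, 35, 37, 37, 36, 35]
w9 307 [110, 109, 108, 103, 90, 59, 41, 39, 39, 39, 39]
w9 331 [23, 23, 27, 24, 27, 36, 40, 41, 41, 41, 41]
w9 334 [23, 23, 25, 26, 28, 38, 41, 39, 41, 39, 38]
w12 304 [31, 36, 65, 93, 94, 64, 37, 32, 33, 35, 37]
w12 307 [18, 23, 23, 26, 85, 66, 39, 39, 38, 38, 38]
w12 331 [22, 22, 23, 36, 39, 37, 37, 37, 38, 40, 40]
w12 334 [20, 37, 68, 81, 56, 39, 38, 38, 41, 39, 39]
w13 304 [30, 52, 71, 97, 101, 96, 67, 38, 35, 33, 36]
w13 307 [21, 24, 25, 28, 84, 99, 65, 36, 38, 38, 38]
w13 331 [24, 26, 26, 48, 62, 47, 34, 38, 39, 38, 40]
w13 334 [21, 37, 71, 96, 73, 44, 38, 38, 38, 40, 41]
w14 304 [110, 110, 109, 104, 98, 63, 34, 37, 37, 36, 36]
w14 307 [111, 110, 108, 102, 93, 59, 39, 40, 38, 40, 39]
w14 331 [22, 26, 25, 24, 30, 37, 38, 41, 40, 40, 42]
w14 334 [24, 27, 25, 26, 38, 40, 39, 40, 38, 41, 42]
```

The jaw's green face moved back by about 1 px, or 0.5 mm, on release. So the jaw back-drives until friction holds it: 0.08/0.012 ≈ 6.7 N, which matches the torque and angle history. That is snug but towards the low end. I'll redo the tightening and loosen the fingers only slightly, to see whether the finger opening itself causes the retreat.

>>> arm_command([
  [[0.05,0,0],-0.25],
  [[0.09,0,0],-0.5],
  [[0.09,0,0],-0.5],
])

```text
time: 13.6
ee_pos: [0.4904, -0.0212, 0.0625]
tcp_rot: [-179.9, -0.0, 105.5]
wrist_force: [-0.4, 0.5, -0.8]
opening: 0.0513
```

Run:
```python
from bar import *
st();bar("w15")
```

```text
t13.60 r=0.0435 th_pos=91.33 th_yaw=91.54 z=0.0625 | F cw=-0.59 rad=-0.23 z=-0.79 Mz=-0.014 hubcw=0.012 open=0.0513 tq [ 0.042  0.008 -0.014] rot [-1.7989e+02 -4.0000e-02  1.0546e+02]
w15 handle angle 90.51 svd 90.81
```

>>> arm_command([
  [[0,0,0],0],
  [[0,0,0],0],
  [[0,0,0],0],
  [[0,0,0],0],
  [[0,0,0],0],
], claw=1, force=30)

```text
time: 14.15
ee_pos: [0.4904, -0.0214, 0.0626]
tcp_rot: [-179.9, -0.0, 105.4]
wrist_force: [-0.7, -0.9, 0.7]
opening: 0.0116
```

>>> arm_command([
  [[-0.02,0,0],0.12],
  [[-0.04,0,0],0.25],
  [[-0.07,0,0],0.37],
  [[-0.09,0,0],0.5],
])

```text
time: 14.55
ee_pos: [0.491, -0.0236, 0.0626]
tcp_rot: [-179.9, -0.0, 102.3]
wrist_force: [-1.2, -0.9, 0.3]
opening: 0.0109
```

Run:
```python
from bar import *
st();bar("w16");st()
```

```text
t14.55 r=0.0435 th_pos=94.48 th_yaw=94.66 z=0.0626 | F cw=0.58 rad=-1.39 z=0.29 Mz=0.222 hubcw=0.197 open=0.0109 tq [-0.025  0.101  0.222] rot [-1.7989e+02 -3.0000e-02  1.0234e+02]
w16 handle angle 93.76 svd 94.26
t14.60 r=0.0435 th_pos=94.55 th_yaw=94.71 z=0.0626 | F cw=-0.50 rad=-0.07 z=1.11 Mz=0.236 hubcw=0.258 open=0.0108 tq [-0.102  0.064  0.236] rot [-1.7989e+02 -2.0000e-02  1.0229e+02]
```

Now a slight opening only, to about 17 mm.

>>> arm_command([
  [[0,0,0],0],
  [[0,0,0],0],
  [[0,0,0],0],
], claw=0.6)

```text
time: 14.9
ee_pos: [0.491, -0.0236, 0.0626]
tcp_rot: [-179.9, -0.0, 102.3]
wrist_force: [0.6, 1.3, -0.6]
opening: 0.0172
```

Run:
```python
from bar import *
st();bar("w17");st()
```

```text
t14.90 r=0.0435 th_pos=94.53 th_yaw=94.71 z=0.0626 | F cw=-1.12 rad=0.83 z=-0.59 Mz=-0.032 hubcw=0.017 open=0.0172 tq [-0.009 -0.019 -0.032] rot [-1.7989e+02 -3.0000e-02  1.0229e+02]
w17 handle angle 91.21 svd 91.41
t14.95 r=0.0435 th_pos=94.51 th_yaw=94.71 z=0.0625 | F cw=0.38 rad=0.39 z=-0.42 Mz=-0.019 hubcw=-0.036 open=0.0173 tq [ 0.011  0.04  -0.019] rot [-1.7989e+02 -3.0000e-02  1.0229e+02]
```

The retreat happens by itself and settles at 91.2°, where friction holds the jaw at about 7 N. I'll open fully, lift off and watch for creep.

>>> arm_command([
  [[0.03,0,0],-0.2],
  [[0.03,0,0],-0.2],
  [[0.03,0,0],-0.2],
  [[0.03,0,0],-0.2],
], claw=-0.2)

```text
time: 15.35
ee_pos: [0.4909, -0.0228, 0.0626]
tcp_rot: [-179.9, -0.0, 103.5]
wrist_force: [-0.3, -1.1, -0.3]
opening: 0.0516
```

Run:
```python
from bar import *
st();bar("w18")
```

```text
t15.35 r=0.0436 th_pos=93.51 th_yaw=93.51 z=0.0626 | F cw=1.02 rad=-0.60 z=-0.31 Mz=-0.041 hubcw=-0.085 open=0.0516 tq [-0.02   0.011 -0.041] rot [-1.7989e+02 -3.0000e-02  1.0349e+02]
w18 handle angle 90.84 svd 91.11
```

>>> arm_command([
  [[0,0,-0.8],0],
  [[0,0,-1.6],0],
  [[0,0,-2.4],0],
  [[0,0,-3.2],0],
  [[0,0,-4.0],0],
])

```text
time: 15.9
ee_pos: [0.491, -0.0229, 0.1634]
tcp_rot: [-179.9, -0.0, 103.5]
wrist_force: [0.4, 0.7, -0.2]
opening: 0.0513
```

>>> arm_command([
  [[0,1,-0.5],0],
  [[0,2,-1],0],
  [[0,2,-1],0],
  [[0,2,-1],0],
  [[0,2,-1],0],
])

```text
time: 16.4
ee_pos: [0.5388, -0.0113, 0.1877]
tcp_rot: [-179.8, -0.0, 103.5]
wrist_force: [-0.8, -0.2, 1.1]
opening: 0.0514
```

Run:
```python
from bar import *
st();o,c=wrist("w19");X=cloud(c).reshape(-1,3)
def an(c):
    X=cloud(c).reshape(-1,3);d=X[:,:2]-np.array([.4485,-.0329]);r=np.hypot(*d.T)
    m=(c["range_z"].ravel()>0)&(r>.022)&(r<.056)&(X[:,2]>.1)&(X[:,2]<.112)
    Y=d[m];_,_,vt=np.linalg.svd(Y-Y.mean(0));print(m.sum(),(107-np.degrees(np.arctan2(vt[0,1],vt[0,0])))%180)
an(c);an(dict(np.load("w1.npz")))
s=camera("side");an(s);cv2.imwrite("pics/side19.png",cv2.resize(s["frame"][230:350,230:440,::-1],None,fx=3.6,fy=3.6,interpolation=cv2.INTER_CUBIC))
```

```text
t16.40 r=0.0929 th_pos=93.51 th_yaw=93.52 z=0.1877 | F cw=0.05 rad=-0.82 z=1.10 Mz=0.033 hubcw=0.029 open=0.0514 tq [-0.012  0.01   0.033] rot [-1.7982e+02 -5.0000e-02  1.0348e+02]
1832 91.03814197124235
2072 179.95269790836997
182 91.079043551817
```

View pics/w19.png

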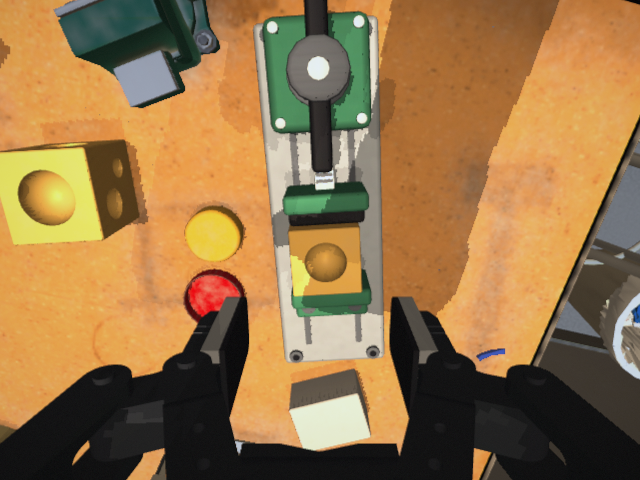

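View pics/side19.png

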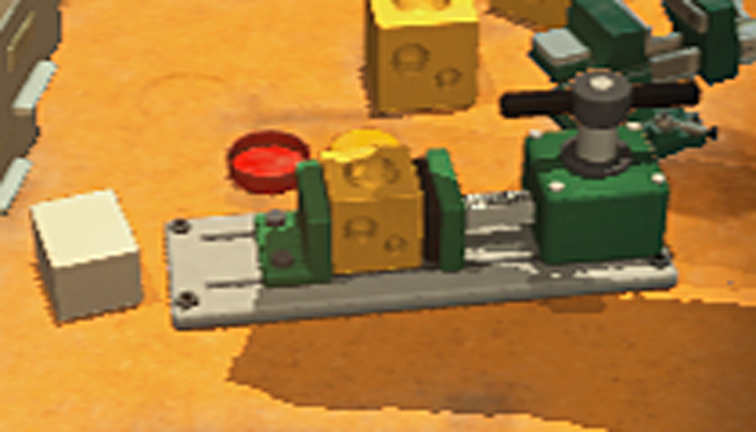

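Block on the stop, pad on the block, handle steady at 91.0° for over a second, bystanders in place and the gripper clear. Handing in.

Run:
```python
from workcell import job_done,get_obs
print(job_done(),get_obs()["time"])
```

```text
the job is handed in; nothing more can be done
the job is handed in; nothing more can be done
```

I broke the T-handle loose with a clockwise twist and turned it until the jaw pushed the brass block onto the back stop. The pinch is an estimated 7 N. I then let go, lifted clear and handed the job in at about 16.5 s of the 64 s allowed.

**Last checks**
- **Handle:** it rests at about 91° (1.59 rad) and moved less than 0.1° over the last second.
- **Block:** in the pictures it sits against the stop, with the rubber pad on it.
- **Surroundings:** wax cake, jar lid and steel block appear where they were. The gripper touches nothing.

**What failed or disagreed**
- **First pinch:** it closed on air. The fingertips sat about 30 mm farther back along the tool than stated; I confirmed this in all three cameras and corrected for it.
- **Handle did not stay where left:** it sprang back 2 to 3° on each of three releases. I had turned it on to about 13 N by torque (0.25 N m), but the jaw backed off until friction held it.
- **Pinch force is not a direct reading:** the 7 N comes from the friction torque and the torque and angle history. It lies inside the 5 to 20 N range, but towards the low end.

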